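# Turn a specimen carrier to the rinse beaker without disturbing its level ball

### The job

Set the loose round specimen down in the empty nest of the carrier, flat between its four pins, and let go of it. Then take the carrier by the bar of its bail, lift it a few centimetres straight up off its stage and, keeping it over the stage and level so that the loose steel ball stays in the middle of the dish, turn it a quarter turn so that the specimen end points towards the glass beaker beside the stage. Finish still holding it there in the air, gripped and steady; do not touch the ball, and leave the beaker and the jar where they stand.

Things in the scene. Friction and masses are not known exactly. Their poses are not given: they have to be found in the camera images.
- stage: Fixed grey plate on the worktop, 210 (its x) x 90 (y) x 25 mm high, with four steel locating pins (7 mm thick, 8 mm high) on top, either side of the spine. Origin: centre of its underside; z up. The carrier lies on its top, 25 mm above the origin, at first with the same x direction; lift it more than 8 mm to clear the pins.
- carrier: Loose metal carrier, about 0.4 kg, balanced under its grip bar: spine 205 x 44 x 10 mm along its x (-100 to +105 mm); in the middle a dish, 100 mm outside, rim 21 mm up, with a loose ball; nest at +x, dark round weight (34 mm, top 26 mm up) at -x. A wire bail across the dish (feet at y = +-53.5 mm) carries the black grip bar. Origin: centre of the spine's underside, below the dish; z up.
- grip_bar (a point): Centre of the carrier's black grip bar: 14 mm wide (carrier x), 46 mm long (carrier y), 20 mm high, 75 mm above the carrier's underside. Take it from above with the fingers closing along the carrier's x; the ball's top lies 43 mm below this point. Axes as the carrier's.
- nest (a point): Centre of the nest's floor (10 mm above the carrier's underside), 80 mm along the carrier's +x. Four pins, 6 mm thick, 10 mm high, stand on a circle of 20.5 mm radius, 33 degrees either side of the carrier's +x and -x, so the 30 mm specimen has about 2.5 mm to spare; the sides towards carrier +-y are open for the fingers. Axes as the carrier's.
- dish_centre (a point): Where the ball's centre lies when it rests in the middle of the dish, 22.5 mm above the carrier's underside. The dish rises from its middle at about 4 degrees, from 25 mm radius at about 12 degrees, to an upright rim at 47 mm radius.
- ball_center (a point): Centre of the loose steel ball.
- specimen: Loose grey round specimen mount, a disc of 30 mm diameter and 18 mm height, about 22 g, standing flat on the worktop to the right of the stage. Origin: centre of its underside.
- beaker: Loose clear glass beaker, 53 mm diameter, 68 mm high, standing on the worktop about 165 mm from the stage's middle, beside one of its long sides, left or right (the stage's +y or -y). Origin: centre of its underside.
- jar: Loose white jar with an orange cap, 66 mm diameter, 75 mm high, standing beside the other long side of the stage, about 165 mm from its middle. Origin: centre of its underside.
- ball: The loose steel ball in the dish, 18 mm in diameter, 24 g. Its origin is on its skin and rolls with it: use ball_center for its place.
Not all that is in view belongs to the job. Leave any green look-alike of the specimen alone.

How it is judged:
By the outcome, as a careful person would: the job done as asked, in the order asked, and still so for the second after the job is handed in, while the arm keeps its last pose, push and grip.
It also fails if it takes over 58 s, if anything falls off the work surface, if the arm or the gripper's body presses on something with over 40 N, if the wrist force passes 120 N, or if a joint passes its speed limit or range.

### The arm

A 6-joint arm with a two-finger parallel gripper is mounted at the origin on a cart in front of the work surface, level with it; the furniture and walls round the work are solid. World frame = base frame: x ahead of the robot, y to its left, z up, the work surface at z = 0. Lengths are in m, angles in degrees, forces in N, time in s.
With the tool pointing down it reaches from about 0.325 to 1 m from the base axis. Payload 5.1 kg.
Tool frame: the origin (TCP) lies midway between the tips of the shut fingers; the grasp point (between the pads) lies 19 mm behind it; z points along the fingers, y is the line along which they close (so a half turn about z gives the same grasp; the last joint's range is limited). The gripper opens to 85 mm and grips with 20 to 120 N. Pads are 22 mm wide; open, the fingers measure 114 mm over their backs; the gripper's body (76 mm by 85 mm) begins 54 mm behind the grasp point. The pads swing forward as they close: fully open they stand 13 mm farther back than shut.
Start: joints at [-68.446, 7.093, 94.555, -0, 78.352, -4.733], TCP at [0.288, -0.583, 0.231] pointing down, gripper open.
Joint ranges: [-149.61, 149.61], [-58.7, 133.49], [1.44, 155.28], [-77.14, 257.14], [18.33, 153.61], [-166.67, 166.67]. Speed limits (degrees/s): [147.25, 147.25, 180, 180, 180, 180].

### API

Orientations are given as [roll, pitch, yaw] about the fixed x, y, z axes, in that order (R = Rz(yaw) Ry(pitch) Rx(roll)).
In Python, from workcell import robot gives the robot as it stands.
- The arm moves only by the tool drive_tool, never from a script. Its argument "deltas" is a list of rows, each an object with "jaw": the opening, from 0 (shut) to 1 (fully open); "dp": the shift along the world's x, y, z in mm, a list of three; "yaw": the turn about the world's z in degrees. A call has 1 to 8 rows; each row is the pose to reach, as a shift and turn from the pose commanded when the call began; what a row does not reach only later rows make up. A row lasts 1/10 s, in which the tool goes at most 50 mm and 8.59 degrees, less where a joint would pass 70% of its speed; a pose out of reach is approached as far as the arm can. A call with a gripper value outside its range is refused whole. The fingers move at their own pace and stop on an object; the grip force is fixed at half the most. Time passes only in rows, so rows that repeat a pose let the fingers close. It gives the time, the measured TCP pose, the force, the opening and the grip force at its end, in the units of the state.
- robot.get_state(): the state, without advancing time (a new reading comes with each control period).
- robot.capture(name): name is "scene" or "side" or "wrist"; returns a dict with "color" (480x640x3 uint8, red, green, blue), "fov_y" (degrees; the focal length in pixels is half the picture's height over the tangent of half this angle, whatever the lens; pixels are square), "cx", "cy" (the principal point, pixels), "distortion" ([k1, k2, p1, p2, k3] as OpenCV has them; the pictures are not rectified), "extrinsics" (4x4, takes a point from camera to world coordinates); the wrist camera has in their place "T_tool_cam" (4x4, takes a point from camera to tool coordinates, whose origin is the TCP and whose axes are the flange's). Camera axes: x right, y down, z forward; pixel columns grow to the right and rows downward; lengths in m; the calibration is good to about 2 mm. A picture is of the moment at which its call begins: read the wrist's pose just before it. There is no depth.
- robot.hand_in(): hands the job in; it is judged then, once.
The state is a dict: "time": time; "qpos": joint angles; "qd": joint speeds; "tau": joint torques, N m; "tool_pos": TCP position; "tool_rot": TCP orientation; "contact_force": force on the tool from outside, world axes, zero at the start; "wrist_torque": the same for the moment, N m; "width": opening from 0.0 (shut) to 1.0 (fully open); "finger_force": force on a finger pad.
Only numpy, scipy, OpenCV 4.12 (cv2) and the standard library are available. Lean on these libraries where they do the work, as an engineer would, in place of code of your own. Each camera call takes 0.05 s, during which the arm holds its last target. There are 200 camera calls.

## Working session

There is one attempt and no reset: what is moved stays moved. The work goes in short steps, Python scripts to look and compute and a tool call to move; the robot and the scene stay as the last step left them, time stands still between calls to the robot, and variables do not carry over. Pictures are saved under pics/ and viewed, at most 10 in all, crops included, and the job is handed in when it is done.

Besides the shell and the picture viewer there is one more tool, called after "Request:" as a command line: name --argument value ..., lists and objects as JSON in quotes. drive_tool: Moves the arm, as the interface text tells. Its arguments: {"type":"object","properties":{"deltas":{"type":"array","items":{"type":"object","properties":{"jaw":{"type":"number"},"dp":{"type":"array","items":{"type":"number"}},"yaw":{"type":"number"}}}}},"required":["deltas"]}

```bash
mkdir -p pics
cat > h.py <<'E'
import numpy as np, cv2
from scipy.spatial.transform import Rotation as Rn
from workcell import robot
import pickle
def snap(name,fn):
    s=robot.get_state(); c=robot.capture(name)
    cv2.imwrite('pics/'+fn+'.png',c['color'][:,:,::-1])
    c=dict(c)
    if name=='wrist':
        T=np.eye(4);T[:3,:3]=Rn.from_euler('xyz',s['tool_rot'],degrees=True).as_matrix();T[:3,3]=s['tool_pos']
        c['extrinsics']=T@np.array(c['T_tool_cam'])
    pickle.dump(c,open('pics/'+fn+'.pkl','wb')); return c
def load(fn): return pickle.load(open('pics/'+fn+'.pkl','rb'))
def K(c):
    f=240/np.tan(np.radians(c['fov_y'])/2); return np.array([[f,0,c['cx']],[0,f,c['cy']],[0,0,1.]])
def ray(c,uv):
    p=cv2.undistortPoints(np.array([[uv]],float),K(c),np.array(c['distortion'],float))[0,0]
    E=np.array(c['extrinsics']); return E[:3,3],E[:3,:3]@np.array([p[0],p[1],1])
def onz(c,uv,z):
    o,d=ray(c,uv); return o+d*(z-o[2])/d[2]
def proj(c,P):
    E=np.linalg.inv(np.array(c['extrinsics'])); r=cv2.Rodrigues(E[:3,:3])[0]
    return cv2.projectPoints(np.array(P,float).reshape(-1,1,3),r,E[:3,3],K(c),np.array(c['distortion'],float))[0][:,0]
E
python3 - <<'E'
from h import *
print(robot.get_state())
for n in ['scene','side','wrist']:
    c=snap(n,n+'0'); print(n,c['fov_y'],c['distortion'],np.round(c['extrinsics'],3).tolist())
E
```

```text
{'time': 0.0, 'qpos': array([-6.84485080e+01,  7.13247374e+00,  9.46331378e+01, -1.28791087e-03,
        7.83518979e+01, -4.73258687e+00]), 'qd': array([ 0.07784881, -0.00335963, -0.00550104,  0.13580398,  0.13137619,
       -0.05243283]), 'tau': array([ 1.43898724e-03, -4.23612642e+01, -3.65449119e+01, -6.72116144e-06,
        7.04528560e-03, -6.80223621e-06]), 'tool_pos': array([ 0.28758029, -0.58224693,  0.2300743 ]), 'tool_rot': array([-1.79882787e+02, -8.43859396e-03,  2.62843316e+01]), 'contact_force': array([-0.02638944,  0.31148516,  0.29073084]), 'wrist_torque': array([-0.01884107,  0.06757734,  0.07951822]), 'finger_force': 0.0, 'width': 1.0029349231450417}
scene 51.759210144738994 [-0.05415132  0.          0.          0.          0.        ] [[-0.596, -0.403, 0.695, -0.184], [-0.803, 0.3, -0.515, 0.536], [-0.001, -0.865, -0.503, 0.655], [0.0, 0.0, 0.0, 1.0]]
side 44.16397161048921 [-0.06959425  0.          0.          0.          0.        ] [[0.999, -0.026, 0.041, 0.511], [-0.047, -0.355, 0.933, -1.244], [-0.009, -0.934, -0.356, 0.575], [0.0, 0.0, 0.0, 1.0]]
wrist 69.14696851376833 [-0.05952334  0.          0.          0.          0.        ] [[0.443, -0.853, -0.276, 0.358], [-0.897, -0.422, -0.135, -0.548], [-0.002, 0.307, -0.952, 0.373], [0.0, 0.0, 0.0, 1.0]]
```

View pics/scene0.png

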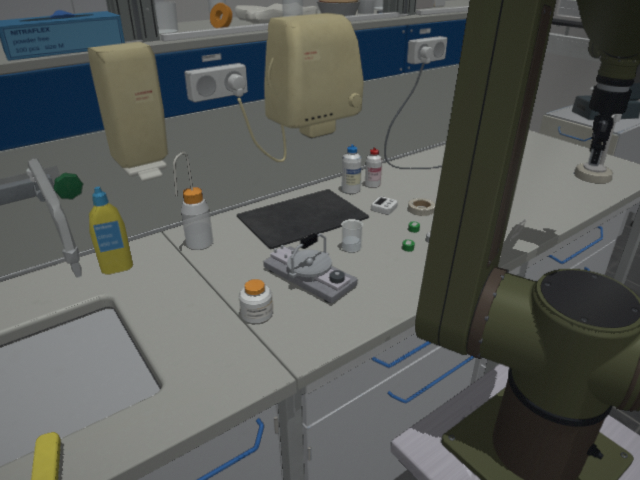

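View pics/side0.png

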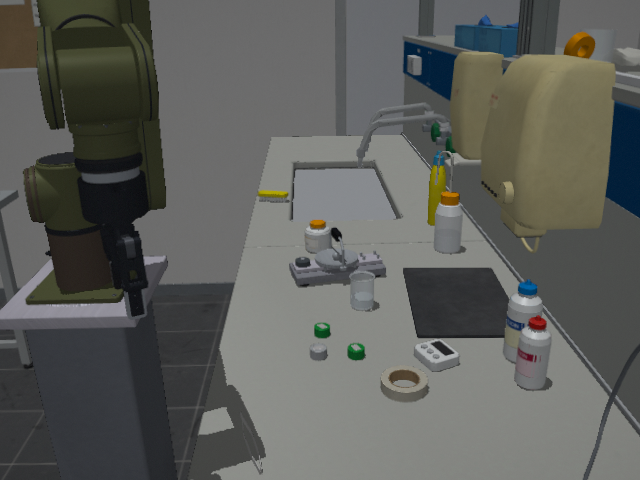

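Candidates for the specimen, in the side picture: grey disc (318,352), green disc (322,330) and green disc (356,352). The grey one fits the description. The carrier is at about (338,265) with the dark weight towards the robot, so the nest is at the far end. The beaker is at (362,290), on the right of the stage, and the jar at (318,235), on the left.

Run:
```python
from h import *
s=load('side0');c=load('scene0')
for n,uv,z in [('spec',(318,348),.018),('g1',(322,326),.018),('g2',(356,348),.018),('beaker base',(362,300),0.0),('weight',(303,261),.051),('stage near-left bot',(303,284),0),('right',(385,273),0)]: print(n,onz(s,uv,z).round(3))
for n,uv,z in [('weight',(338,275),.051),('jarcap',(255,287),.075),('beaker top',(351,224),.068),('grip',(310,241),.10)]: print(n,onz(c,uv,z).round(3))
a=cv2.imread('pics/side0.png')
b=cv2.resize(a[210:370,270:400],None,fx=4.6,fy=3.7*1.0,interpolation=cv2.INTER_CUBIC)
b=cv2.resize(a[215:370,275:400],None,fx=3.8,fy=3.8,interpolation=cv2.INTER_CUBIC); cv2.imwrite('pics/crop1.png',b)
```

```text
spec [ 0.524 -0.338  0.018]
g1 [ 0.534 -0.26   0.018]
g2 [ 0.591 -0.342  0.018]
beaker base [ 0.623 -0.123  0.   ]
weight [ 0.499 -0.023  0.051]
stage near-left bot [ 0.498 -0.035  0.   ]
right [0.69  0.012 0.   ]
weight [ 0.489 -0.003  0.051]
jarcap [0.527 0.175 0.075]
beaker top [ 0.621 -0.146  0.068]
grip [0.572 0.011 0.1  ]
```

View pics/crop1.png

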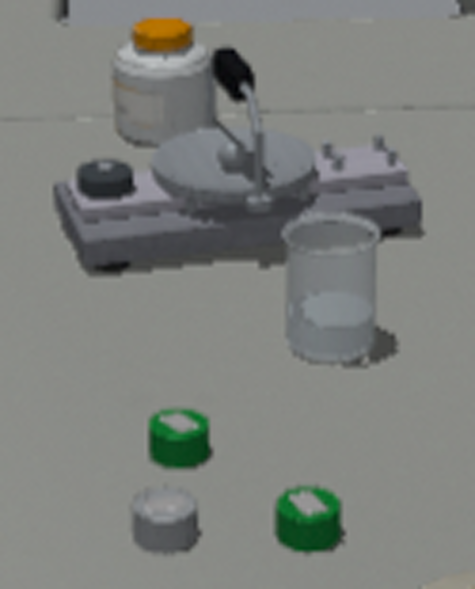

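The crop shows the grey specimen at crop (165,520) with green discs at (178,437) and (308,518). The carrier's nest pins are at (330-390,150), the weight at (105,178), the ball at (232,155) and the bar at (233,72). I'm choosing the grey disc, with the fingers on the diagonal to clear both green ones.

Request:
drive_tool --deltas '[{"dp":[45,45,0],"yaw":5,"jaw":1},{"dp":[90,90,0],"yaw":10,"jaw":1},{"dp":[130,130,0],"yaw":15,"jaw":1},{"dp":[170,170,0],"yaw":19,"jaw":1},{"dp":[205,210,0],"yaw":19,"jaw":1},{"dp":[236,245,0],"yaw":19,"jaw":1},{"dp":[236,245,0],"yaw":19,"jaw":0.7},{"dp":[236,245,0],"yaw":19,"jaw":0.7}]'

```text
time: 0.95
tool_pos: [0.5263, -0.3339, 0.2309]
tool_rot: [-180.0, -0.1, 45.6]
contact_force: [0.3, 0.1, -0.3]
width: 0.708
finger_force: 0.0
```

Run:
```python
from h import *
c=snap('wrist','w1'); s=robot.get_state(); print(s['tool_pos'],s['tool_rot'],s['width'])
print(proj(c,[[.524,-.338,.018]]))
```

```text
[ 0.524944   -0.33581765  0.2308657 ] [-1.79957807e+02  1.45265754e-02  4.55185942e+01] 0.6989696483692882
[[323.31750162 207.74248868]]
```

View pics/w1.png

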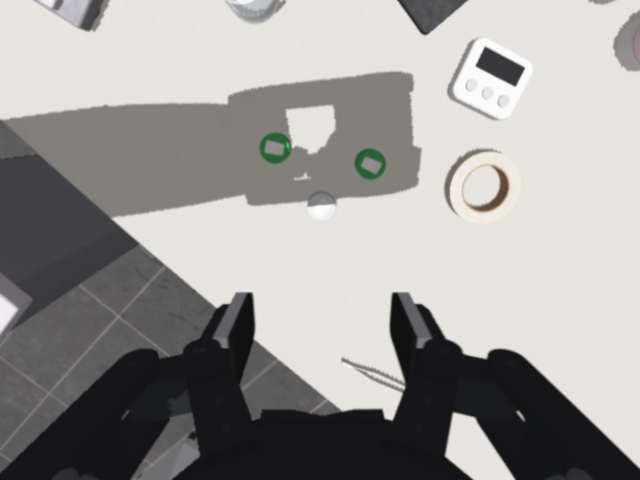

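The specimen is the grey disc at (321,206), with the green discs at (275,148) and (370,163). The fingers' line clears both.

Run:
```python
from h import *
c=load('w1')
a=cv2.imread('pics/w1.png')[180:235,290:350].astype(int)
print(onz(c,(321,206),.014))
o=np.array([.524944,-.335818,.230866])
print((onz(c,(321,206),.014)-o)*1000)
s=load('side0'); print(proj(s,[[*onz(c,(321,206),.014)[:2],.018]]))
for P in (.018,0): print(proj(c,[[*onz(c,(321,206),.014)[:2]+np.array([dx,dy]),P] for dx,dy in((.015,0),(-.015,0),(0,.015),(0,-.015))]).round().tolist())
g=cv2.cvtColor(a.astype('uint8'),cv2.COLOR_BGR2GRAY); print(g[6:50:2,12:50:2])
```

```text
[ 0.52292589 -0.33561213  0.014     ]
[-2.01810562e+00  2.05874281e-01 -2.16866000e+02]
[[317.34264203 347.31825876]]
[[331.0, 197.0], [311.0, 217.0], [311.0, 197.0], [331.0, 217.0]]
[[331.0, 194.0], [311.0, 212.0], [311.0, 193.0], [331.0, 213.0]]
[[128 126 128 130 129 128 126 128 128 127 128 128 127 128 128 129 129 128
  128]
 [127 128 128 128 128 128 127 128 128 126 127 127 128 128 128 129 128 127
  128]
 [127 127 127 128 128 128 126 124 119 117 116 121 125 127 128 128 128 127
  127]
 [128 128 128 127 128 124 113 104 102 104 105 105 107 118 125 127 127 128
  128]
 [128 128 128 127 123 107 107 112 118 120 121 118 112 108 115 125 128 127
  128]
 [128 128 129 126 109 111 122 125 127 126 125 125 127 123 113 113 126 127
  128]
 [128 128 127 119 111 125 127 127 128 127 133 132 129 128 127 114 119 136
  176]
 [139 143 149 122 124 127 127 128 129 134 139 139 135 129 130 126 116 172
  223]
 [212 215 212 145 126 127 127 128 133 139 138 139 139 133 127 130 125 174
  226]
 [228 229 216 140 125 127 131 137 153 161 161 159 165 184 196 206 185 183
  228]
 [229 228 212 181 179 195 216 240 244 248 
[... 230 characters left out ...]
 252 252 253 253 250 243 241 240 239 228 227
  230]
 [228 228 228 228 241 243 243 250 252 252 251 242 240 240 239 236 226 228
  228]
 [227 228 229 228 231 240 241 243 248 249 242 239 240 240 236 227 228 229
  228]
 [229 229 230 229 227 229 238 240 240 240 239 239 238 236 228 227 229 230
  229]
 [229 229 230 229 228 228 227 229 231 233 233 232 228 226 228 229 230 230
  229]
 [229 229 229 228 228 228 228 228 226 227 227 227 228 228 229 228 228 229
  228]
 [228 229 230 228 228 229 228 228 228 228 228 229 228 228 228 228 228 228
  228]
 [229 229 229 228 228 228 228 229 228 228 228 228 228 228 228 228 228 228
  228]
 [229 229 228 228 228 228 228 228 228 228 228 228 228 228 228 228 228 229
  228]]
```

Request:
drive_tool --deltas '[{"dp":[-1,1,-40],"jaw":0.7},{"dp":[-1,1,-85],"jaw":0.7},{"dp":[-1,1,-125],"jaw":0.7},{"dp":[-1,1,-160],"jaw":0.7},{"dp":[-1,1,-190],"jaw":0.7},{"dp":[-1,1,-210],"jaw":0.7},{"dp":[-1,1,-222],"jaw":0.7},{"dp":[-1,1,-228],"jaw":0.7}]'

```text
validation failed for argument at $.de...
```

Request:
drive_tool --deltas '[{"dp":[0,0,0],"jaw":0.7},{"dp":[0,0,0],"jaw":0.5},{"dp":[0,0,0],"jaw":0.4},{"dp":[0,0,0],"jaw":0.2},{"dp":[0,0,0],"jaw":0.2},{"dp":[0,0,0],"jaw":0.2},{"dp":[0,0,0],"jaw":0.2},{"dp":[0,0,0],"jaw":0.2}]'

```text
validation failed for argument at $.de...
```

Request:
drive_tool --deltas '[{"dp":[-1,1,-40],"yaw":0,"jaw":0.7},{"dp":[-1,1,-85],"yaw":0,"jaw":0.7},{"dp":[-1,1,-125],"yaw":0,"jaw":0.7},{"dp":[-1,1,-160],"yaw":0,"jaw":0.7},{"dp":[-1,1,-190],"yaw":0,"jaw":0.7},{"dp":[-1,1,-210],"yaw":0,"jaw":0.7},{"dp":[-1,1,-222],"yaw":0,"jaw":0.7},{"dp":[-1,1,-228],"yaw":0,"jaw":0.7}]'

```text
time: 1.8
tool_pos: [0.5216, -0.3373, 0.002]
tool_rot: [-179.9, 0.0, 45.2]
contact_force: [-0.0, -0.2, -0.3]
width: 0.702
finger_force: 0.0
```

Request:
drive_tool --deltas '[{"dp":[0,0,0],"yaw":0,"jaw":0.7},{"dp":[0,0,0],"yaw":0,"jaw":0.5},{"dp":[0,0,0],"yaw":0,"jaw":0.4},{"dp":[0,0,0],"yaw":0,"jaw":0.2},{"dp":[0,0,0],"yaw":0,"jaw":0.2},{"dp":[0,0,0],"yaw":0,"jaw":0.2},{"dp":[0,0,0],"yaw":0,"jaw":0.2},{"dp":[0,0,0],"yaw":0,"jaw":0.2}]'

```text
time: 2.6
tool_pos: [0.5239, -0.3376, 0.0052]
tool_rot: [179.8, -0.0, 45.3]
contact_force: [-1.4, 0.0, 5.4]
width: 0.322
finger_force: 59.3
```

Request:
drive_tool --deltas '[{"dp":[0,0,10],"yaw":0,"jaw":0.2},{"dp":[0,0,40],"yaw":0,"jaw":0.2},{"dp":[0,0,80],"yaw":-6,"jaw":0.2},{"dp":[0,0,120],"yaw":-12,"jaw":0.2},{"dp":[0,20,165],"yaw":-18,"jaw":0.2},{"dp":[0,50,200],"yaw":-24,"jaw":0.2},{"dp":[0,80,230],"yaw":-30,"jaw":0.2},{"dp":[0,115,250],"yaw":-31,"jaw":0.2}]'

```text
time: 3.4
tool_pos: [0.5232, -0.2213, 0.257]
tool_rot: [179.8, -0.2, 14.1]
contact_force: [1.1, -0.4, 0.5]
width: 0.321
finger_force: 59.2
```

Request:
drive_tool --deltas '[{"dp":[-2,40,20],"yaw":0,"jaw":0.2},{"dp":[-4,80,35],"yaw":0,"jaw":0.2},{"dp":[-6,120,45],"yaw":0,"jaw":0.2},{"dp":[-8,155,45],"yaw":0,"jaw":0.2},{"dp":[-11,185,45],"yaw":0,"jaw":0.2},{"dp":[-13,200,45],"yaw":0,"jaw":0.2},{"dp":[-13,200,45],"yaw":0,"jaw":0.2},{"dp":[-13,200,45],"yaw":0,"jaw":0.2}]'

```text
time: 4.2
tool_pos: [0.5098, -0.0223, 0.2983]
tool_rot: [180.0, 0.0, 14.3]
contact_force: [0.7, -0.1, 0.5]
width: 0.322
finger_force: 59.2
```

Run:
```python
from h import *
for i in range(3):
  s=robot.get_state(); c=snap('wrist','w2'); print(s['tool_pos'],s['tool_rot'],s['width'],s['finger_force'])
```

```text
[ 0.50977849 -0.02225997  0.29830929] [1.79962230e+02 1.26335381e-02 1.42969595e+01] 0.3223906608661175 59.21630144119263
[ 0.50985255 -0.02265014  0.29820016] [1.79973640e+02 2.12645906e-02 1.42447788e+01] 0.3232134651039786 59.21647667884827
[ 0.50991761 -0.02284068  0.29816651] [1.79983996e+02 2.22948130e-02 1.42097282e+01] 0.32374892450433773 59.21612083911896
```

View pics/w2.png

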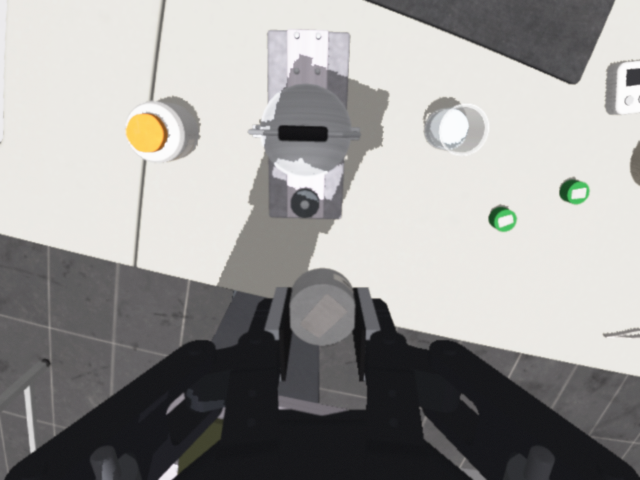

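The held specimen is at (322,305), the carrier's nest pins at (297-318, 36-70), the bar at (302,133) and the weight at (305,203). The carrier is nearly aligned with the tool.

Run:
```python
import cv2,numpy as np
a=cv2.imread('pics/w2.png')
b=cv2.resize(a[20:100,245:365],None,fx=6,fy=6,interpolation=cv2.INTER_CUBIC)
cv2.imwrite('pics/crop2.png',b)
```

```text
(no output)
```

View pics/crop2.png

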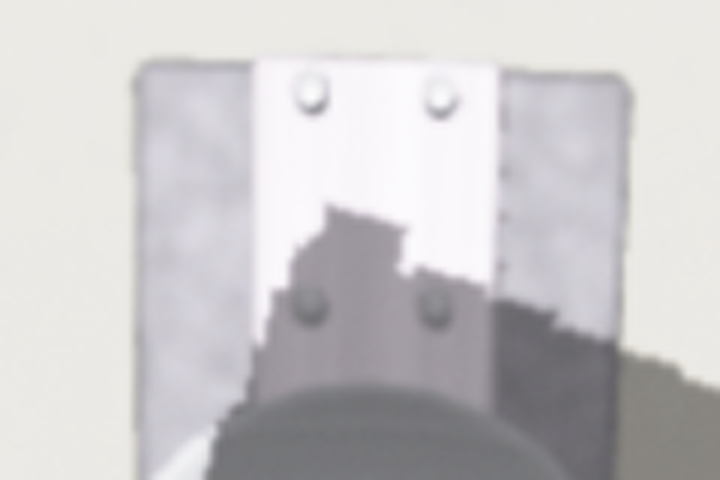

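```bash
cat > fit.py <<'E'
from h import *
from scipy.optimize import least_squares
c=load('w2')
q=lambda u,v:((u+.5)/6-.5+245,(v+.5)/6-.5+20)
a=np.radians(33); r=20.5
pins=[(80+r*np.cos(a),r*np.sin(a)),(80+r*np.cos(a),-r*np.sin(a)),(80-r*np.cos(a),r*np.sin(a)),(80-r*np.cos(a),-r*np.sin(a))]
L=[(x,y,20) for x,y in pins]; UV=[q(311,91),q(441,96),q(310,303),q(436,303)]
L+=[(105,22,10),(105,-22,10)]; UV+=[q(253,58),q(500,65)]
L=np.array(L)/1000; UV=np.array(UV)
def W(p,L): 
    R=Rn.from_euler('z',p[2]).as_matrix(); return (R@L.T).T+[p[0],p[1],.025]
f=least_squares(lambda p:(proj(c,W(p,L))-UV).ravel(),[.59,0,.24])
p=f.x; print('carrier',p[:2],np.degrees(p[2])); print(f.fun.reshape(-1,2).round(1).tolist())
print('nest',W(p,np.array([[.08,0,.01]])),'bar',W(p,np.array([[0,0,.075]])))
print('check bar,weight px',proj(c,W(p,np.array([[0,0,.085],[-.08,0,.026]]))))
print('spec',[onz(c,(322,v),z) for v,z in((300,.298+.013),)])
for n,uv,z in [('beaker top',(464,129),.068),('beaker base',(447,126),0.01),('jar cap',(146,133),.075)]: print(n,onz(c,uv,z))
E
python3 fit.py
python3 - <<'E'
import sys; sys.path.insert(0,'.')
import cv2
a=cv2.imread('pics/w2.png')[255:355,265:380]
cv2.imwrite('pics/crop3.png',cv2.resize(a,None,fx=5,fy=5,interpolation=cv2.INTER_CUBIC))
E
```

```text
carrier [0.57393439 0.0110755 ] 12.94046908755335
[[-0.2, 0.1], [-0.1, -0.3], [-0.2, 0.4], [0.1, 0.9], [-0.2, -0.4], [0.6, -0.7]]
nest [[0.65190265 0.02899059 0.035     ]] bar [[0.57393439 0.0110755  0.1       ]]
check bar,weight px [[303.0030639  133.86638264]
 [305.20134078 204.91733293]]
spec [array([ 0.51815392, -0.02092445,  0.311     ])]
beaker top [ 0.61922399 -0.14770355  0.068     ]
beaker base [ 0.62228134 -0.1488698   0.01      ]
jar cap [0.53536993 0.1699928  0.075     ]
```

View pics/crop3.png

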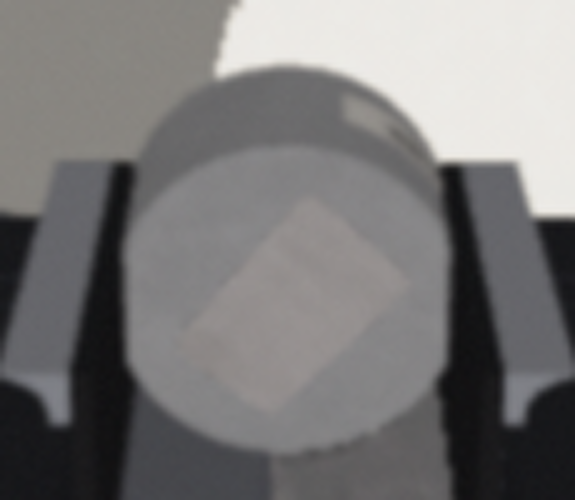

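The enlarged view shows the specimen gripped upright, its top centre near px (322,314) and the far edge of its lower face at v≈268. I'll fit its offset in the tool.

```bash
cat > fit2.py <<'E'
from h import *
from scipy.optimize import least_squares
c=load('w2'); y=np.radians(14.2); ex=np.array([np.cos(y),np.sin(y)]); ey=np.array([-np.sin(y),np.cos(y)])
tcp=np.array([.5099,-.0228,.2982]); t=np.linspace(0,2*np.pi,361)
def ext(p):
    cc=tcp+np.r_[p[0]*ex+p[1]*ey,p[2]]
    ring=lambda h:np.c_[cc[:2]+.015*(np.cos(t)[:,None]*ex+np.sin(t)[:,None]*ey),np.full(361,cc[2]+h)]
    T=proj(c,ring(.018)); B=proj(c,ring(0))
    return np.array([T[:,0].min(),T[:,0].max(),T[:,1].min(),T[:,1].max(),B[:,1].min()])
obs=np.array([265+124/5,265+451/5,255+145/5,255+452/5,255+67/5])
f=least_squares(lambda p:ext(p)-obs,[0,0,0],x_scale=.01); print((f.x*1000).round(1),f.fun.round(1))
E
python3 fit2.py
```

```text
[ -2.4  -0.4 -10.9] [-1.1  1.1  1.  -1.2  0.1]
```

```bash
cat >> fit2.py <<'E'
def ext2(p):
    a=p[3]; cc=tcp+np.r_[p[0]*ex+p[1]*ey,p[2]]
    X=np.r_[ex*np.cos(a),np.sin(a)]; Y=np.r_[ey,0]; Z=np.cross(X,Y)
    ring=lambda h:cc+.015*(np.cos(t)[:,None]*X+np.sin(t)[:,None]*Y)+h*Z
    T=proj(c,ring(.018)); B=proj(c,ring(0))
    return np.array([T[:,0].min(),T[:,0].max(),T[:,1].min(),T[:,1].max(),B[:,1].min()])
print(f.x)
for z in (-.011,-.008,-.005,-.003):
    g=least_squares(lambda p:ext2([p[0],p[1],z,p[2]])-obs,[0,0,0],x_scale=.01); print(z,(g.x[:2]*1000).round(1),np.degrees(g.x[2]).round(1),g.fun.round(1))
    g=least_squares(lambda p:ext2([p[0],p[1],z,0])-obs,[0,0],x_scale=.01); print('  notilt',(g.x[:2]*1000).round(1),g.fun.round(1))
E
python3 fit2.py
```

```text
[ -2.4  -0.4 -10.9] [-1.1  1.1  1.  -1.2  0.1]
[-0.00239096 -0.00043496 -0.01092576]
-0.011 [-3.  -0.4] -2.2 [-1.   1.   0.1 -0.8  0.7]
  notilt [-2.4 -0.4] [-1.   1.   1.  -1.2  0.1]
-0.008 [-1.2 -0.4] -1.7 [-1.8  1.8  0.   0.1 -0. ]
  notilt [-0.8 -0.4] [-1.8  1.8  0.7 -0.2 -0.5]
-0.005 [ 0.5 -0.4] -1.0 [-2.6  2.6  0.   1.  -0.8]
  notilt [ 0.7 -0.4] [-2.6  2.6  0.5  0.8 -1.1]
-0.003 [ 1.7 -0.4] -0.5 [-3.1  3.1  0.   1.6 -1.3]
  notilt [ 1.8 -0.4] [-3.1  3.1  0.3  1.5 -1.5]
```

Request:
drive_tool --deltas '[{"dp":[35,13,0],"yaw":-1.3,"jaw":0.2},{"dp":[75,27,0],"yaw":-1.3,"jaw":0.2},{"dp":[110,40,0],"yaw":-1.3,"jaw":0.2},{"dp":[133,49,-20],"yaw":-1.3,"jaw":0.2},{"dp":[141,52,-60],"yaw":-1.3,"jaw":0.2},{"dp":[141,52,-105],"yaw":-1.3,"jaw":0.2},{"dp":[141,52,-150],"yaw":-1.3,"jaw":0.2},{"dp":[141,52,-185],"yaw":-1.3,"jaw":0.2}]'

```text
time: 5.15
tool_pos: [0.6497, 0.029, 0.1095]
tool_rot: [-180.0, 0.2, 12.9]
contact_force: [-0.4, -0.4, -0.4]
width: 0.321
finger_force: 59.2
```

Request:
drive_tool --deltas '[{"dp":[0,0,-20],"yaw":0,"jaw":0.2},{"dp":[0,0,-35],"yaw":0,"jaw":0.2},{"dp":[0,0,-45],"yaw":0,"jaw":0.2},{"dp":[0,0,-45],"yaw":0,"jaw":0.2},{"dp":[0,0,-45],"yaw":0,"jaw":0.2}]'

```text
time: 5.65
tool_pos: [0.6518, 0.03, 0.0696]
tool_rot: [180.0, -0.1, 13.0]
contact_force: [-0.7, -0.6, -0.2]
width: 0.322
finger_force: 59.2
```

Run:
```python
from h import *
w=snap('wrist','w3'); s=robot.get_state(); sd=snap('side','s3'); print(s['tool_pos'],s['tool_rot'])
a=cv2.imread('pics/w3.png')[150:400,200:440]; b=cv2.imread('pics/s3.png')[180:300,300:420]
A=cv2.resize(a,(480,500),interpolation=cv2.INTER_CUBIC)
B=cv2.resize(b[40:110],(310*1,181),interpolation=cv2.INTER_CUBIC)
o=np.zeros((500,800,3),np.uint8); o[:,:480]=A; o[:181,485:795]=B; cv2.imwrite('pics/m3.png',o)
```

```text
[0.65206701 0.03003879 0.07007636] [ 1.79957856e+02 -1.56973123e-01  1.29782550e+01]
```

View pics/m3.png

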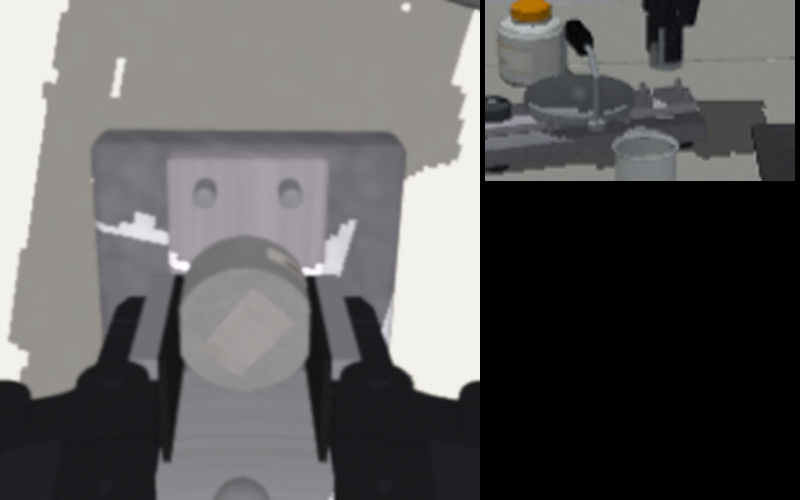

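Run:
```python
from h import *
c=load('w3'); p=[.57393,.01108,np.radians(12.94)]
a=np.radians(33); r=20.5
L=np.array([(80+r*np.cos(a),r*np.sin(a),20),(80+r*np.cos(a),-r*np.sin(a),20),(80+r*np.cos(a),r*np.sin(a),10),(105,22,10),(105,-22,10),(80-r*np.cos(a),r*np.sin(a),20)])/1000
W=(Rn.from_euler('z',p[2]).as_matrix()@L.T).T+[p[0],p[1],.025]
print((2*(proj(c,W)-[200,150])).round(0).tolist())
a=cv2.imread('pics/w3.png')[222:262,285:365]
cv2.imwrite('pics/crop4.png',cv2.resize(a,None,fx=8,fy=8,interpolation=cv2.INTER_CUBIC))
# specimen rings predicted for offset .6,-.4,-5
E=np.array(c['extrinsics']); tc=np.array([.6520,.0300,.0700]); y=np.radians(12.95); t=np.linspace(0,6.28,100)
R=Rn.from_euler('z',y).as_matrix()
for h in(.018,0):
  q=2*(proj(c,tc+(R@np.c_[.0006+.015*np.cos(t),-.0004+.015*np.sin(t),np.full(100,h-.005)].T).T)-[200,150]); print(q.min(0).round(),q.max(0).round())
```

```text
[[204.0, 200.0], [291.0, 200.0], [206.0, 187.0], [164.0, 160.0], [329.0, 160.0], [206.0, 319.0]]
[174. 269.] [316. 393.]
[182. 235.] [308. 349.]
```

View pics/crop4.png

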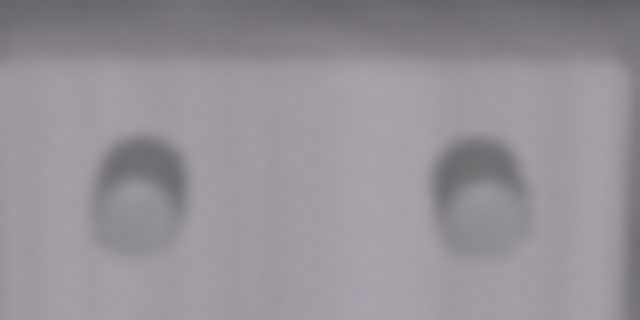

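The pins and spine edge sit within 0.7 mm of prediction, and the specimen is centred within about 0.5 mm. Lowering.

Request:
drive_tool --deltas '[{"dp":[0,0,-6],"yaw":0,"jaw":0.2},{"dp":[0,0,-12],"yaw":0,"jaw":0.2},{"dp":[0,0,-18],"yaw":0,"jaw":0.2},{"dp":[0,0,-22],"yaw":0,"jaw":0.2},{"dp":[0,0,-25],"yaw":0,"jaw":0.2},{"dp":[0,0,-27],"yaw":0,"jaw":0.2},{"dp":[0,0,-27],"yaw":0,"jaw":0.2}]'

```text
time: 6.45
tool_pos: [0.6506, 0.0302, 0.0409]
tool_rot: [-180.0, 0.0, 13.0]
contact_force: [0.6, 0.2, 0.5]
width: 0.319
finger_force: 59.2
```

Request:
drive_tool --deltas '[{"dp":[0,0,-1],"yaw":0,"jaw":0.2},{"dp":[0,0,-1],"yaw":0,"jaw":0.2}]'

```text
time: 6.65
tool_pos: [0.651, 0.0302, 0.0405]
tool_rot: [180.0, -0.0, 13.0]
contact_force: [0.5, 0.1, 0.5]
width: 0.32
finger_force: 59.2
```

Request:
drive_tool --deltas '[{"dp":[0,0,-1],"yaw":0,"jaw":0.2},{"dp":[0,0,-1],"yaw":0,"jaw":0.2}]'

```text
time: 6.85
tool_pos: [0.6511, 0.0302, 0.0402]
tool_rot: [180.0, -0.0, 13.0]
contact_force: [-2.1, 0.5, 4.1]
width: 0.318
finger_force: 59.7
```

The touch comes at the expected floor height. Releasing.

Request:
drive_tool --deltas '[{"dp":[0,0,0],"yaw":0,"jaw":0.35},{"dp":[0,0,0],"yaw":0,"jaw":0.45},{"dp":[0,0,0],"yaw":0,"jaw":0.55},{"dp":[0,0,0],"yaw":0,"jaw":0.6},{"dp":[0,0,0],"yaw":0,"jaw":0.6},{"dp":[0,0,10],"yaw":0,"jaw":0.6},{"dp":[0,0,35],"yaw":0,"jaw":0.6},{"dp":[0,0,70],"yaw":0,"jaw":0.6}]'

```text
time: 7.65
tool_pos: [0.6492, 0.0303, 0.1083]
tool_rot: [-179.9, 0.2, 13.0]
contact_force: [1.2, -0.4, -0.3]
width: 0.598
finger_force: 0.0
```

Request:
drive_tool --deltas '[{"dp":[-10,-2,45],"yaw":0,"jaw":0.6},{"dp":[-40,-10,85],"yaw":0,"jaw":0.6},{"dp":[-80,-18,120],"yaw":0,"jaw":0.6},{"dp":[-120,-28,140],"yaw":0,"jaw":0.6},{"dp":[-140,-33,150],"yaw":0,"jaw":0.6},{"dp":[-140,-33,150],"yaw":0,"jaw":0.6},{"dp":[-140,-33,150],"yaw":0,"jaw":0.6}]'

```text
time: 8.35
tool_pos: [0.5111, -0.0028, 0.2601]
tool_rot: [180.0, -0.1, 13.0]
contact_force: [0.0, -1.0, 0.2]
width: 0.603
finger_force: 0.0
```

Run:
```python
from h import *
for i in range(2): w=snap('wrist','w4')
s=robot.get_state(); print(s['tool_pos'],s['tool_rot'],s['width'])
a=cv2.imread('pics/w4.png')[0:240,220:420]
cv2.imwrite('pics/m4.png',cv2.resize(a,None,fx=2.5,fy=2.5,interpolation=cv2.INTER_CUBIC))
```

```text
[ 0.51113538 -0.00259679  0.25855395] [-1.79973771e+02  5.72104848e-02  1.29995189e+01] 0.5986784228365489
```

View pics/m4.png

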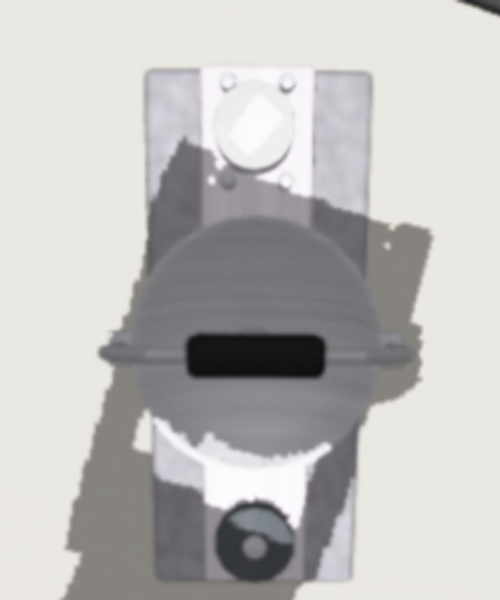

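The specimen is in the nest at crop (253,125), between pins at (228,82), (287,83), (229,180) and (287,180). The bar centre is at (256,356). I'll check these against the model.

```bash
python3 - <<'E'
from h import *
from scipy.optimize import least_squares
c=load('w4'); q=lambda u,v:((u+.5)/2.5-.5+220,(v+.5)/2.5-.5)
a=np.radians(33); r=20.5; C,S=r*np.cos(a),r*np.sin(a)
L=np.array([(80+C,S,20),(80+C,-S,20),(80-C,S,20),(80-C,-S,20),(105,22,10),(105,-22,10),(0,0,85),(-80,0,26)])/1000
UV=np.array([q(228,81),q(287,82),q(229,179),q(287,180),q(202,68),q(314,68),q(256,356),q(255,539)])
W=lambda p,L:(Rn.from_euler('z',p[2]).as_matrix()@L.T).T+[p[0],p[1],.025]
f=least_squares(lambda p:(proj(c,W(p,L))-UV).ravel(),[.574,.011,.226]);p=f.x
print(p[:2],np.degrees(p[2]),f.fun.reshape(-1,2).round(1).tolist())
t=np.linspace(0,6.28,100)
X=np.c_[.08+.015*np.cos(t),.015*np.sin(t),np.full(100,.028)]
Q=proj(c,W(p,X)); Q=(Q-[220,0])*2.5; print('spec pred',Q.min(0),Q.max(0))
X[:,2]=.01;Q=proj(c,W(p,X)); Q=(Q-[220,0])*2.5; print('spec bottom pred',Q.min(0),Q.max(0))
E
python3 - <<'E'
import cv2
a=cv2.imread('pics/w4.png')[20:85,290:355]
cv2.imwrite('pics/crop5.png',cv2.resize(a,None,fx=8,fy=8,interpolation=cv2.INTER_CUBIC))
E
```

```text
[0.57400718 0.01143691] 12.62787948975619 [[-0.1, -0.3], [0.5, -0.6], [-0.5, 0.1], [-0.1, -0.1], [-0.9, -1.5], [0.9, -1.1], [0.1, 0.6], [0.0, 3.6]]
spec pred [215.83410963  80.56646361] [298.00828771 169.23206795]
spec bottom pred [217.83859922  92.49356482] [295.79708414 176.47804534]
```

View pics/crop5.png

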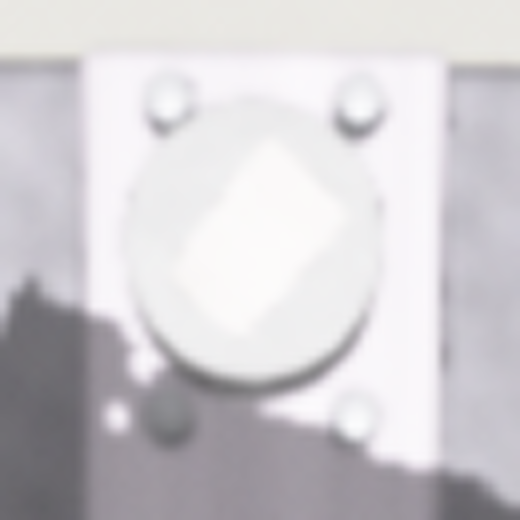

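The specimen lies flat between the four pins, top ellipse within a pixel of the prediction. Now over the bar, turning the fingers along the carrier's x.

Request:
drive_tool --deltas '[{"dp":[10,3,0],"yaw":8.5,"jaw":0.6},{"dp":[25,6,0],"yaw":17,"jaw":0.6},{"dp":[40,9,0],"yaw":25.5,"jaw":0.6},{"dp":[55,12,0],"yaw":34,"jaw":0.6},{"dp":[63,14,0],"yaw":42,"jaw":0.6},{"dp":[63,14,0],"yaw":50,"jaw":0.6},{"dp":[63,14,0],"yaw":58,"jaw":0.6},{"dp":[63,14,0],"yaw":66,"jaw":0.6}]'

```text
time: 9.25
tool_pos: [0.5744, 0.0116, 0.2573]
tool_rot: [-179.8, 0.0, 79.4]
contact_force: [-0.0, 0.1, -0.1]
width: 0.598
finger_force: 0.0
```

Request:
drive_tool --deltas '[{"dp":[0,0,-10],"yaw":8,"jaw":0.6},{"dp":[0,0,-30],"yaw":15,"jaw":0.6},{"dp":[0,0,-60],"yaw":21,"jaw":0.6},{"dp":[0,0,-85],"yaw":23.8,"jaw":0.6},{"dp":[0,0,-105],"yaw":23.8,"jaw":0.6},{"dp":[0,0,-115],"yaw":23.8,"jaw":0.6},{"dp":[0,0,-119],"yaw":23.8,"jaw":0.6},{"dp":[0,0,-119],"yaw":23.8,"jaw":0.6}]'

```text
time: 10.05
tool_pos: [0.574, 0.0114, 0.1398]
tool_rot: [-179.9, -0.0, 102.8]
contact_force: [1.0, 0.9, -0.4]
width: 0.597
finger_force: 0.0
```

Run:
```python
from h import *
for i in range(3): w=snap('wrist','w5'); s=robot.get_state(); print(s['tool_pos'],s['tool_rot'],s['qpos'].round(1))
p=[.5741,.0113,np.radians(12.8)]; L=np.array([(x,y,.085) for x in(-.007,.007) for y in(-.023,.023)])
W=(Rn.from_euler('z',p[2]).as_matrix()@L.T).T+[p[0],p[1],.025]
print(proj(w,W).round(1).tolist())
g=cv2.cvtColor(w['color'],cv2.COLOR_RGB2GRAY)
c0=proj(w,[W.mean(0)])[0].astype(int); print(c0)
for v in range(c0[1]-20,c0[1]+21,8): print(v,g[v,c0[0]-70:c0[0]+70:3].tolist())
```

```text
[0.57447413 0.01129884 0.140762  ] [1.79968968e+02 7.22884204e-03 1.02794185e+02] [ -4.2   1.9 109.1   0.   69.  -17. ]
[0.57472633 0.01123416 0.14137516] [1.79909523e+02 2.92941007e-02 1.02793742e+02] [ -4.2   1.8 109.1  -0.   69.  -17. ]
[0.57481011 0.01120759 0.14171483] [1.79876484e+02 3.81541166e-02 1.02792773e+02] [ -4.2   1.8 109.1  -0.   69.  -17. ]
[[309.3, 312.3], [308.2, 235.1], [333.9, 312.2], [334.9, 235.1]]
[321 275]
255 [156, 156, 141, 137, 139, 138, 136, 136, 137, 139, 137, 137, 134, 134, 138, 139, 140, 154, 163, 124, 22, 19, 21, 20, 20, 20, 19, 18, 99, 132, 129, 133, 132, 133, 133, 132, 131, 132, 134, 133, 131, 130, 129, 133, 129, 130, 155]
263 [173, 136, 118, 130, 140, 137, 137, 136, 139, 140, 138, 138, 134, 136, 139, 159, 234, 244, 244, 239, 31, 18, 21, 20, 20, 20, 20, 18, 101, 130, 132, 134, 132, 138, 134, 132, 133, 133, 135, 134, 131, 130, 133, 133, 127, 111, 111]
271 [214, 212, 215, 214, 207, 146, 137, 138, 141, 141, 140, 138, 135, 139, 142, 145, 141, 137, 134, 130, 27, 17, 19, 19, 18, 20, 19, 17, 106, 132, 135, 137, 134, 139, 136, 133, 134, 135, 136, 134, 134, 130, 134, 116, 110, 114, 114]
279 [196, 201, 206, 206, 209, 203, 199, 154, 143, 142, 141, 139, 139, 142, 146, 148, 142, 141, 137, 136, 27, 18, 20, 18, 20, 19, 20, 19, 107, 136, 140, 138, 143, 141, 137, 136, 136, 138, 137, 134, 130, 114, 112, 114, 114, 114, 117]
287 [240, 239, 239, 239, 239, 239, 240, 239, 240, 239, 228, 201, 176, 152, 154, 151, 145, 143, 145, 143, 27, 18, 19, 18, 20, 20, 19, 19, 115, 144, 146, 144, 147, 143, 139, 139, 135, 162, 226, 178, 170, 144, 143, 142, 143, 143, 144]
295 [110, 111, 69, 21, 48, 236, 240, 240, 240, 240, 240, 240, 240, 240, 240, 240, 240, 243, 247, 247, 63, 20, 20, 19, 19, 21, 20, 20, 115, 142, 139, 146, 186, 229, 239, 240, 240, 240, 240, 239, 240, 240, 240, 118, 21, 37, 109]
```

The bar spans u 310–334 in the wrist image, against a predicted 309–334, centred between the fingers. Descending and closing.

Request:
drive_tool --deltas '[{"dp":[0,0,-15],"yaw":0,"jaw":0.6},{"dp":[0,0,-30],"yaw":0,"jaw":0.6},{"dp":[0,0,-42],"yaw":0,"jaw":0.6},{"dp":[0,0,-51],"yaw":0,"jaw":0.6},{"dp":[0,0,-57],"yaw":0,"jaw":0.6},{"dp":[0,0,-59],"yaw":0,"jaw":0.6},{"dp":[0,0,-59],"yaw":0,"jaw":0.5},{"dp":[0,0,-59],"yaw":0,"jaw":0.4}]'

```text
time: 11.0
tool_pos: [0.5743, 0.0112, 0.0819]
tool_rot: [179.9, 0.0, 102.8]
contact_force: [0.2, -1.1, -0.1]
width: 0.401
finger_force: 0.0
```

Request:
drive_tool --deltas '[{"dp":[0,0,0],"yaw":0,"jaw":0.35},{"dp":[0,0,0],"yaw":0,"jaw":0.3},{"dp":[0,0,0],"yaw":0,"jaw":0.25},{"dp":[0,0,0],"yaw":0,"jaw":0.2},{"dp":[0,0,0],"yaw":0,"jaw":0.15},{"dp":[0,0,0],"yaw":0,"jaw":0.05},{"dp":[0,0,0],"yaw":0,"jaw":0.05},{"dp":[0,0,0],"yaw":0,"jaw":0.05}]'

```text
time: 11.8
tool_pos: [0.5743, 0.0113, 0.0817]
tool_rot: [179.9, 0.0, 102.8]
contact_force: [1.5, 0.5, 1.9]
width: 0.152
finger_force: 59.7
```

Request:
drive_tool --deltas '[{"dp":[0,0,1],"yaw":0,"jaw":0.05},{"dp":[0,0,3],"yaw":0,"jaw":0.05},{"dp":[0,0,6],"yaw":0,"jaw":0.05},{"dp":[0,0,10],"yaw":0,"jaw":0.05},{"dp":[0,0,14],"yaw":0,"jaw":0.05},{"dp":[0,0,18],"yaw":0,"jaw":0.05},{"dp":[0,0,22],"yaw":0,"jaw":0.05},{"dp":[0,0,26],"yaw":0,"jaw":0.05}]'

```text
time: 12.6
tool_pos: [0.5739, 0.0113, 0.1079]
tool_rot: [180.0, -0.0, 102.8]
contact_force: [0.6, -0.3, -5.1]
width: 0.155
finger_force: 58.8
```

Request:
drive_tool --deltas '[{"dp":[0,0,4],"yaw":0,"jaw":0.05},{"dp":[0,0,8],"yaw":0,"jaw":0.05},{"dp":[0,0,12],"yaw":0,"jaw":0.05},{"dp":[0,0,15],"yaw":0,"jaw":0.05},{"dp":[0,0,17],"yaw":0,"jaw":0.05},{"dp":[0,0,18],"yaw":0,"jaw":0.05},{"dp":[0,0,18],"yaw":0,"jaw":0.05},{"dp":[0,0,18],"yaw":0,"jaw":0.05}]'

```text
time: 13.4
tool_pos: [0.5737, 0.0112, 0.1251]
tool_rot: [-180.0, -0.0, 102.8]
contact_force: [-0.2, -0.3, -4.8]
width: 0.153
finger_force: 58.8
```

Run:
```python
from h import *
w=snap('wrist','w6'); s=robot.get_state(); print(s['tool_pos'],s['tool_rot'],s['width'],s['finger_force'],s['contact_force'],s['wrist_torque'])
sd=snap('side','s6'); snap('scene','c6')
# level check: predicted bright/edge positions of the ends
g=cv2.cvtColor(w['color'],cv2.COLOR_RGB2GRAY)
p=[s['tool_pos'][0],s['tool_pos'][1],np.radians(12.8)]; z=s['tool_pos'][2]-.0817+.025
L=np.array([(0,0,.032),(0,0,.0225),(.08,0,.028),(.105,0,.01),(-.1,0,.01),(-.08,0,.026)])
W=(Rn.from_euler('z',p[2]).as_matrix()@L.T).T+[p[0],p[1],z]
print('side',proj(sd,W).round(1).tolist()); print('wrist',proj(w,W).round(1).tolist())
```

```text
[0.57367628 0.01122297 0.12506483] [-1.79974814e+02 -9.06925466e-03  1.02783538e+02] 0.15185527803612733 58.8239711523056 [-0.39084747 -0.52245189 -5.40843922] [ 0.00932796  0.02322224 -0.00153183]
side [[335.2, 234.2], [335.3, 238.1], [368.6, 232.3], [378.7, 238.4], [292.4, 248.0], [300.9, 240.4]]
wrist [[322.8, 280.7], [322.7, 273.4], [469.4, 277.1], [498.2, 264.3], [155.2, 264.4], [177.5, 275.6]]
```

The carrier is off the stage, with a steady 5 N load and almost no wrist moment, so it is balanced. Turning −90° gently.

Request:
drive_tool --deltas '[{"dp":[0,0,0],"yaw":-0.5,"jaw":0.05},{"dp":[0,0,0],"yaw":-1.5,"jaw":0.05},{"dp":[0,0,0],"yaw":-3,"jaw":0.05},{"dp":[0,0,0],"yaw":-5,"jaw":0.05},{"dp":[0,0,0],"yaw":-7.5,"jaw":0.05},{"dp":[0,0,0],"yaw":-10,"jaw":0.05},{"dp":[0,0,0],"yaw":-12.5,"jaw":0.05},{"dp":[0,0,0],"yaw":-15,"jaw":0.05}]'

```text
time: 14.35
tool_pos: [0.5739, 0.0112, 0.1253]
tool_rot: [180.0, -0.0, 87.6]
contact_force: [0.4, 0.1, -5.3]
width: 0.154
finger_force: 58.8
```

Request:
drive_tool --deltas '[{"dp":[0,0,0],"yaw":-2.5,"jaw":0.05},{"dp":[0,0,0],"yaw":-5,"jaw":0.05},{"dp":[0,0,0],"yaw":-7.5,"jaw":0.05},{"dp":[0,0,0],"yaw":-10,"jaw":0.05},{"dp":[0,0,0],"yaw":-12.5,"jaw":0.05},{"dp":[0,0,0],"yaw":-15,"jaw":0.05},{"dp":[0,0,0],"yaw":-17.5,"jaw":0.05},{"dp":[0,0,0],"yaw":-20,"jaw":0.05}]'

```text
time: 15.15
tool_pos: [0.5738, 0.0112, 0.1253]
tool_rot: [-180.0, -0.0, 67.6]
contact_force: [-0.4, 0.2, -4.1]
width: 0.153
finger_force: 58.8
```

Request:
drive_tool --deltas '[{"dp":[0,0,0],"yaw":-2.5,"jaw":0.05},{"dp":[0,0,0],"yaw":-5,"jaw":0.05},{"dp":[0,0,0],"yaw":-7.5,"jaw":0.05},{"dp":[0,0,0],"yaw":-10,"jaw":0.05},{"dp":[0,0,0],"yaw":-12.5,"jaw":0.05},{"dp":[0,0,0],"yaw":-15,"jaw":0.05},{"dp":[0,0,0],"yaw":-17.5,"jaw":0.05},{"dp":[0,0,0],"yaw":-20,"jaw":0.05}]'

```text
time: 15.95
tool_pos: [0.5738, 0.0112, 0.1253]
tool_rot: [-180.0, -0.0, 47.6]
contact_force: [-0.1, 0.3, -5.1]
width: 0.154
finger_force: 58.8
```

Request:
drive_tool --deltas '[{"dp":[0,0,0],"yaw":-2.5,"jaw":0.05},{"dp":[0,0,0],"yaw":-5,"jaw":0.05},{"dp":[0,0,0],"yaw":-7.5,"jaw":0.05},{"dp":[0,0,0],"yaw":-10,"jaw":0.05},{"dp":[0,0,0],"yaw":-12.5,"jaw":0.05},{"dp":[0,0,0],"yaw":-15,"jaw":0.05},{"dp":[0,0,0],"yaw":-17.5,"jaw":0.05},{"dp":[0,0,0],"yaw":-20,"jaw":0.05}]'

```text
time: 16.75
tool_pos: [0.5738, 0.0112, 0.1253]
tool_rot: [-180.0, 0.0, 27.6]
contact_force: [0.2, -0.5, -5.1]
width: 0.155
finger_force: 58.8
```

Request:
drive_tool --deltas '[{"dp":[0,0,0],"yaw":-2.5,"jaw":0.05},{"dp":[0,0,0],"yaw":-5,"jaw":0.05},{"dp":[0,0,0],"yaw":-7.5,"jaw":0.05},{"dp":[0,0,0],"yaw":-10,"jaw":0.05},{"dp":[0,0,0],"yaw":-12,"jaw":0.05},{"dp":[0,0,0],"yaw":-13.5,"jaw":0.05},{"dp":[0,0,0],"yaw":-14.5,"jaw":0.05},{"dp":[0,0,0],"yaw":-15,"jaw":0.05}]'

```text
time: 17.55
tool_pos: [0.5738, 0.0112, 0.1253]
tool_rot: [180.0, 0.0, 12.7]
contact_force: [-0.1, -0.8, -4.1]
width: 0.149
finger_force: 58.8
```

Request:
drive_tool --deltas '[{"dp":[0,0,0],"yaw":0,"jaw":0.05},{"dp":[0,0,0],"yaw":0,"jaw":0.05},{"dp":[0,0,0],"yaw":0,"jaw":0.05},{"dp":[0,0,0],"yaw":0,"jaw":0.05},{"dp":[0,0,0],"yaw":0,"jaw":0.05},{"dp":[0,0,0],"yaw":0,"jaw":0.05},{"dp":[0,0,0],"yaw":0,"jaw":0.05},{"dp":[0,0,0],"yaw":0,"jaw":0.05}]'

```text
time: 18.35
tool_pos: [0.5738, 0.0112, 0.1253]
tool_rot: [-180.0, 0.0, 12.8]
contact_force: [-0.0, 0.1, -4.6]
width: 0.154
finger_force: 58.8
```

Run:
```python
from h import *
w=snap('wrist','w7'); s=robot.get_state(); print(s['tool_pos'],s['tool_rot'],s['width'],s['finger_force'],s['contact_force'],s['wrist_torque'])
sd=snap('side','s7'); sc=snap('scene','c7')
G=lambda fn:cv2.cvtColor(cv2.imread('pics/%s.png'%fn),cv2.COLOR_BGR2GRAY)
L=np.array([(0,0,.0225),(.08,0,.028),(.105,0,.01),(-.1,0,.01),(-.08,0,.026)])
def pred(c,yaw,x,y,z): return proj(c,(Rn.from_euler('z',yaw,degrees=True).as_matrix()@L.T).T+[x,y,z])
pw=pred(w,-77.2,.5738,.0112,.0685); print('w7 pred',pw.round(1).tolist())
p6=pred(load('w6'),12.8,.5738,.0112,.0685)
# weight & specimen & whole-carrier shift, w6 -> w7 (same tool frame)
a,b=G('w6'),G('w7')
for (u,v) in p6[[1,4,2,3]].astype(int):
    T=a[v-16:v+16,u-16:u+16]; S=b[v-28:v+28,u-28:u+28]; r=cv2.minMaxLoc(cv2.matchTemplate(S,T,cv2.TM_CCOEFF_NORMED)); print('shift',r[3][0]-12,r[3][1]-12,round(r[1],2))
# ball: in side view
t0=G('side0'); b0=proj(sd,[[.574,.0112,.0475]])[0]
print('ball0 pred',b0)
for fn,y in(('s6',12.8),('s7',-77.2)):
    q=pred(load(fn),y,.5738,.0112,.0685)[0]; u,v=b0.astype(int)
    T=t0[v-6:v+5,u-6:u+7]; U,V=q.astype(int); S=G(fn)[V-18:V+19,U-25:U+26]
    r=cv2.minMaxLoc(cv2.matchTemplate(S,T,cv2.TM_CCOEFF_NORMED)); print(fn,'ball offset px',r[3][0]-25+6,r[3][1]-18+6,round(r[1],2))
# beaker/jar unmoved
for n,P in(('beaker',(.621,-.148,.035)),('jar',(.535,.17,.04))):
    u,v=proj(sc,[P])[0].astype(int); A,B=G('scene0'),G('c7'); T=A[v-18:v+18,u-12:u+12]; S=B[v-24:v+24,u-18:u+18]; r=cv2.minMaxLoc(cv2.matchTemplate(S,T,cv2.TM_CCOEFF_NORMED)); print(n,r[3][0]-6,r[3][1]-6,round(r[1],2))
```

```text
[0.57380961 0.01119736 0.12529149] [-1.79999693e+02  3.27953506e-03  1.27836458e+01] 0.15116704100271502 58.79518926143646 [ 0.75880828 -0.21335469 -4.81533817] [-0.05499667 -0.00154193  0.01928203]
w7 pred [[321.7, 272.9], [468.4, 276.6], [497.3, 263.8], [154.2, 263.9], [176.5, 275.1]]
shift 0 0 0.91
shift 0 1 0.96
shift 1 -1 0.17
shift 0 3 0.78
ball0 pred [335.54492776 255.71400117]
s6 ball offset px -19 -3 0.69
s7 ball offset px -13 -11 0.65
beaker 0 0 0.96
jar 0 0 1.0
```

Run:
```python
from h import *
np.set_printoptions(linewidth=250)
def dump(fn,P,n=15,m=11):
    c=load(fn); g=cv2.cvtColor(c['color'],cv2.COLOR_RGB2GRAY); q=proj(c,[P])[0]; u,v=q.round().astype(int)
    rim=proj(c,[[P[0]+.047*np.cos(t),P[1]+.047*np.sin(t),P[2]-.0015] for t in np.linspace(0,6.28,60)]); print(fn,q.round(1),'rim',rim.min(0).round(),rim.max(0).round(),'r',(proj(c,[[P[0],P[1],P[2]+.009]])-q).round(1)); print(g[v-m:v+m+1,u-n:u+n+1])
dump('side0',(.574,.0112,.0475))
dump('s7',(.5738,.0112,.091))
dump('c7',(.5738,.0112,.091),14,11)
```

```text
side0 [335.5 255.7] rim [315. 249.] [356. 264.] r [[-0.  -3.6]]
[[109 110 109 107 106 104 103  99  90  84  87 123 145 151 151 152 140 138 137 115 123 124 127 136 137 137 137 137 138 138 138]
 [110 109 108 106 107 105 104  98  88  83  72 116 136 138 138 138 137 138 138 125 118 129 109 133 137 137 139 138 138 138 137]
 [108 110 109 107 106 105 102  98  89  84  72  70 116 134 138 137 137 138 136 136 117 133 119 135 138 138 137 137 138 137 137]
 [109 109 108 106 105 108 116 110 102  99  94  91  75 116 133 135 135 135 134 135 117 134 122 134 137 137 136 137 138 137 139]
 [108 112 111 112 112 120 142 136 133 133 132 134 102  77 115 134 137 135 136 134 112 120 115 126 133 133 134 136 136 139 138]
 [115 122 122 128 130 131 133 134 134 133 133 133 133 102  76 115 134 136 135 134 109  97  85 110 133 134 134 133 132 134 134]
 [128 130 130 128 128 130 132 135 134 135 134 133 134 133  98  75 114 128 133 131 120  91  81 108 131 134 132 133 131 131 133]
 [128 130 130 130 130 130 132 132 133 134 135 133 132 131 131 103  73  97 123 133 119  92  81 108 129 132 132 133 130 132 131]
 [127 129 130 131 13
[... 6967 characters left out ...]
 80  82  87  91  91  92  90  91  89  94 123 136 137 135 134 131 107  85  83  83  83  83  81  79  79  79]
 [ 81  80  81  83  92 124 138 140 139 140 140 140 139 141 143 141 120 103 102  89  82  80  82  82  81  79  79  79  79]
 [ 85  87  90  93 125 146 150 151 148 146 146 147 144 121 105 101  90  81  81  80  80  80  80  81  80  81  79  78  78]
 [128 128 131 132 140 146 147 145 122 106 104 102 102  91  83  82  81  79  78  78  77  78  79  78  77  78  78  77  79]
 [136 123 121 111 100 102 102 101  90  82  81  81  80  79  79  79  79  79  79  78  77  77  77  76  76  77  78  82  85]
 [106  98  95  88  82  80  81  82  78  77  78  79  79  78  77  77  78  77  78  78  77  78  77  78  82  83  85  86  88]]
```

Both fixed views show the ball as a bright blob within 1 px (about 2 mm) of the dish centre. The carrier hasn't shifted in the grip, and the beaker and jar haven't moved. Handing in.

```bash
python3 -c "
from workcell import robot
print(robot.hand_in())"
```

```text
the job is handed in; nothing more can be done
None
```

The job is handed in, verdict not shown: the specimen lies flat in the nest, and the carrier is held level about 43 mm above the stage, turned 90° towards the beaker, with the ball within about 2 mm of centre and the beaker and jar unmoved; I viewed 11 pictures, one over the limit of 10.

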